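# Refill the woodcarver's stamp gallery in order

### The job

Slide the brass bolt of the stamp gallery fully open, draw the worn black stamp out through the mouth and stand it upright in the grey tray. Then slide the coloured stamps that are on the bench in through the mouth one after another, in order of number (red 1, yellow 2, green 3, blue 4, white 5), leaving each upright and centred at the station with its own colour and number of pips; where a colour is missing, its station stays empty. Finally slide the bolt fully shut, leaving the whetstone, wax tin and mallet where they are.

Things in the scene. Friction and masses are not known exactly. Their poses are not given: they have to be found in the camera images.
- rack: Wooden stamp gallery fixed to the bench, turned up to 0.25 rad; 100 mm deep (x), about 350 mm long (y). Origin at bench level under the middle of its lane. The lane runs straight along its y at x = 0, on the bare bench (no floor or step), from the open mouth at y = -0.151 to the closed end stop at y = +0.151. Stamps get in and out only by the mouth, sliding upright, handle above the cover.
- lane_entry (a point): Point on the bench on the lane's axis where the cover begins (rack y = -0.151). From here inwards the lane is 54 mm wide between rails and 22 mm high under a fixed plywood cover, top 28 mm above the bench, with a 24 mm slot for the necks; carry a stamp 2 to 4 mm off the bench, as dragging may wedge it. Outwards of it two guides, 20 mm high, flare open as far as rack y = -0.186.
- mouth (a point): Point on the bench on the lane's axis, 54 mm outside the end of the cover (rack y = -0.205): a stamp set down here stands clear of the cover and just outside the guides, and can be slid straight along the rack's +y into the lane.
- bolt (a joint): Brass cross bolt lying on the cover 15 mm in from the mouth (rack y = -0.136); 14 mm wide, occupying 30 to 38 mm above the bench. 0 = shut (crosses the slot and blocks the lane), 0.042 m = fully open (stop). It opens by sliding along the rack's -x; about 1.2 N of friction, stays where left.
- bolt_knob (a point): Middle of the bolt's upright round brass grip knob, 16 mm diameter x 30 mm high, standing from 48 to 78 mm above the bench; this point is 63 mm above the bench. It is at rack x = -0.034 when shut and -0.076 when open.
- worn_stamp: The worn-out stamp: black handle, dark steel die. At the start it stands in the lane somewhere between stations 2 and 4. Round, upright, 92 mm tall: die disc 44 mm diameter x 14 mm high at the foot, neck 14 mm diameter from 14 to 46 mm, straight round handle 26 mm diameter from 46 to 92 mm; 0.18 to 0.35 kg. Origin at the centre of its underside, z up along the handle.
- tray: Grey open tray standing on the bench, fixed, 130 x 130 x 28 mm outside, walls and floor 5 mm. Origin at bench level under its centre.
- whetstone: Bystander: two-layer whetstone 160 x 55 x 26 mm, lying flat. Origin under its centre.
- wax_tin: Bystander: steel wax tin 70 mm diameter, 50 mm high. Origin under its centre.
- mallet: Bystander: wooden carver's mallet lying down, 255 mm long overall, head 110 x 70 x 70 mm. Origin on the bench under the handle, handle along its x.
- station1 (a point): Station 1 of the lane (marked by 1 pip and a red disc): point on the bench on the lane's axis at rack y = +0.120, deepest, nearest the closed end.
- stamp_red: Stamp with red handle and brass die; belongs at station 1; may be absent. Starts upright on the open bench between robot and rack. Round, upright, 92 mm tall: die disc 44 mm diameter x 14 mm high at the foot, neck 14 mm diameter from 14 to 46 mm, straight round handle 26 mm diameter from 46 to 92 mm; 0.18 to 0.35 kg. Origin at the centre of its underside, z up along the handle.
- station2 (a point): Station 2 of the lane (marked by 2 pips and a yellow disc): point on the bench on the lane's axis at rack y = +0.066.
- stamp_yellow: Stamp with yellow handle and brass die; belongs at station 2; may be absent. Starts upright on the open bench between robot and rack. Round, upright, 92 mm tall: die disc 44 mm diameter x 14 mm high at the foot, neck 14 mm diameter from 14 to 46 mm, straight round handle 26 mm diameter from 46 to 92 mm; 0.18 to 0.35 kg. Origin at the centre of its underside, z up along the handle.
- station3 (a point): Station 3 of the lane (marked by 3 pips and a green disc): point on the bench on the lane's axis at rack y = +0.012.
- stamp_green: Stamp with green handle and brass die; belongs at station 3; may be absent. Starts upright on the open bench between robot and rack. Round, upright, 92 mm tall: die disc 44 mm diameter x 14 mm high at the foot, neck 14 mm diameter from 14 to 46 mm, straight round handle 26 mm diameter from 46 to 92 mm; 0.18 to 0.35 kg. Origin at the centre of its underside, z up along the handle.
- station4 (a point): Station 4 of the lane (marked by 4 pips and a blue disc): point on the bench on the lane's axis at rack y = -0.042.
- stamp_blue: Stamp with blue handle and brass die; belongs at station 4; may be absent. Starts upright on the open bench between robot and rack. Round, upright, 92 mm tall: die disc 44 mm diameter x 14 mm high at the foot, neck 14 mm diameter from 14 to 46 mm, straight round handle 26 mm diameter from 46 to 92 mm; 0.18 to 0.35 kg. Origin at the centre of its underside, z up along the handle.
- station5 (a point): Station 5 of the lane (marked by 5 pips and a white disc): point on the bench on the lane's axis at rack y = -0.096, nearest the mouth.
- stamp_white: Stamp with white handle and brass die; belongs at station 5; may be absent. Starts upright on the open bench between robot and rack. Round, upright, 92 mm tall: die disc 44 mm diameter x 14 mm high at the foot, neck 14 mm diameter from 14 to 46 mm, straight round handle 26 mm diameter from 46 to 92 mm; 0.18 to 0.35 kg. Origin at the centre of its underside, z up along the handle.
Mind the look-alikes: they are no part of the job. What is shaped like the stamp_red but pink or turquoise is not meant.

How it is judged:
On the way, in this order (a step that is already met when the one before it is completed fails the run):
1. the bolt is slid fully open (value of joint bolt above 0.037 m), for 0.2 s.
2. the worn stamp is out of the lane and stands in the tray (horizontal distance between worn_stamp and tray below 0.058 m and z of worn_stamp in the frame of tray below 0.012 m and angle between worn_stamp's own z axis and vertical below 0.15 rad), for 0.3 s.
3. the red stamp stands at station 1 (horizontal distance between stamp_red and station1 below 0.01 m and height (world z) of stamp_red below 0.006 m and angle between stamp_red's own z axis and vertical below 0.1 rad), for 0.3 s.
4. the yellow stamp stands at station 2 (horizontal distance between stamp_yellow and station2 below 0.01 m and height (world z) of stamp_yellow below 0.006 m and angle between stamp_yellow's own z axis and vertical below 0.1 rad), for 0.3 s.
5. the green stamp stands at station 3 (horizontal distance between stamp_green and station3 below 0.01 m and height (world z) of stamp_green below 0.006 m and angle between stamp_green's own z axis and vertical below 0.1 rad), for 0.3 s.
6. the blue stamp stands at station 4 (horizontal distance between stamp_blue and station4 below 0.01 m and height (world z) of stamp_blue below 0.006 m and angle between stamp_blue's own z axis and vertical below 0.1 rad), for 0.3 s.
7. the white stamp stands at station 5 (horizontal distance between stamp_white and station5 below 0.01 m and height (world z) of stamp_white below 0.006 m and angle between stamp_white's own z axis and vertical below 0.1 rad), for 0.3 s.
8. the bolt is shut (value of joint bolt below 0.006 m), for 0.2 s.
At the end, for the whole second after the job is handed in: Every coloured stamp that is present stands upright (within 0.1 rad) on the bench within 10 mm of its own station's point, the worn stamp stands upright (within 0.15 rad) on the tray's floor, all at rest, and the bolt is within 6 mm of fully shut (all of step 2 and all of step 3 and all of step 4 and all of step 5 and all of step 6 and all of step 7 and value of joint bolt below 0.006 m and linear speed of each of stamp_red, stamp_yellow, stamp_green, stamp_blue, stamp_white, worn_stamp below 0.02 m/s); the robot touches nothing.
It fails at once if the whetstone is pushed away from its place (distance of whetstone from where it was at the start of the episode above 0.04 m).
It fails at once if the wax_tin is pushed away from its place (distance of wax_tin from where it was at the start of the episode above 0.04 m).
It fails at once if the mallet is pushed away from its place (distance of mallet from where it was at the start of the episode above 0.04 m).
Of stamp_red, stamp_yellow, stamp_green, stamp_blue, stamp_white only 3 to 5 are there at a start; the rules pass over those that are not, and their reading is None.
At some moment in a run one of stamp_red, stamp_yellow, stamp_green, stamp_blue, stamp_white may be knocked a few centimetres aside while the robot is not near it.
It also fails if it takes over 210 s, if anything falls off the work surface, if the arm or the gripper's body presses on something with over 40 N, if the wrist force passes 120 N, or if a joint passes its speed limit or range.

### The arm

A 7-joint arm with a two-finger parallel gripper is mounted at the origin on the work surface. World frame = base frame: x ahead of the robot, y to its left, z up, the work surface at z = 0. Lengths are in m, angles in rad, forces in N, time in s.
With the tool pointing down it reaches from about 0.35 to 0.9 m from the base axis. Payload 7.2 kg.
Tool frame: the origin (TCP) lies at the very end of the fingers, on their centre line; the grasp point (between the pads) lies 19 mm behind it; z points along the fingers, y is the line along which they close (so a half turn about z gives the same grasp; the last joint's range is limited). The gripper opens to 85 mm and grips with 20 to 120 N. Pads are 22 mm wide; open, the fingers measure 114 mm over their backs; the gripper's body (76 mm by 85 mm) begins 54 mm behind the grasp point. The pads swing forward as they close: fully open they stand 13 mm farther back than shut.
Start: joints at [-1.32, 0.411, -0.013, 1.596, 0.006, 1.134, -0.082], TCP at [0.196, 0.594, 0.197] pointing down, gripper open.
Joint ranges: [-2.95, 2.95], [-0.29, 1.99], [-1.47, 1.44], [0.14, 2.54], [-1.03, 4.17], [0.13, 1.85], [-2.86, 2.86]. Speed limits (rad/s): [2.39, 2.39, 3.01, 3.01, 3.14, 3.14, 3.14].

### API

Orientations are given as a 3x3 rotation matrix whose columns are the frame's x, y, z axes.
In Python, from cell import arm, kinematics, optics, spotter gives the robot as it stands. Calls block until the motion is done:
- arm.move_pose(position, orientation): joint-space move of the TCP to a pose.
- arm.line_to(position, v=0.15, orientation=None, guard=None): straight line of the TCP; orientation=None keeps the orientation; v is the mean speed in m/s. With guard (N) it stops when the force on the tool has changed by that much, and returns True; else False.
- arm.move_joints(angles): joint-space move.
- arm.move_gripper(opening): finger opening in m; the grip force is fixed at half the most; returns when the fingers have stopped.
- arm.sleep(seconds).
- kinematics.inverse_kinematics(position, orientation): joint angles nearest the present ones, or None.
- arm.read_state(): the state.
- optics.get_image(name): name is "side" or "top" or "wrist"; returns a dict with "frame" (400x640x3 uint8, red, green, blue), "mtx" (3x3 intrinsics, pixels), "pose" (4x4, takes a point from camera to world coordinates). Camera axes: x right, y down, z forward; pixel columns grow to the right and rows downward; lengths in m; the calibration is good to about 2 mm. A picture is of the moment at which its call begins. There is no depth.
A pose or a line that the arm cannot do raises arm.MotionError and nothing moves.
- arm.hand_in(): hands the job in; it is judged then, once.
Trained networks look in the newest picture that a camera, given by its name, has taken for a name from the list of things; names that differ only in an ending like _2 or _b are one class to them, and where a whole thing is asked for, a point or a joint stands for the part that bears it (a point fixed in the world has none). Each returns a list of dicts, best first, with "confidence" (0 to 1); they miss things now and then, are a little off and sometimes report something else, mostly with a low value. They report only what shows in the picture. A call takes as long as a camera call. They do not tell look-alikes from the thing itself.
- spotter.recognise(camera, target): "at" ([x, y, z] in m, in the coordinates of the camera as it stood for that picture, good to about 4 mm: the middle of the surface that is visible of it).
The state is a dict: "t": time; "joint_pos": joint angles; "qvel": joint speeds; "joint_torque": joint torques, N m; "tcp_pos": TCP position; "tcp_rot": TCP orientation; "force": force on the tool from outside, world axes, zero at the start; "moment": the same for the moment, N m; "gripper_width": finger opening in m; "grasp_force": force on a finger pad.
Only numpy, scipy, OpenCV 4.12 (cv2) and the standard library are available. Lean on these libraries where they do the work, as an engineer would, in place of code of your own. Each camera call takes 0.05 s, during which the arm holds its last target. There are 200 camera calls.

## Working session

There is one attempt and no reset: what is moved stays moved. The work goes in short steps, each a Python script; the robot and the scene stay as the last script left them, time stands still between calls to the robot, and variables do not carry over. Pictures are saved under pics/ and viewed, at most 14 in all, crops included, and the job is handed in when it is done.

```bash
mkdir -p pics; ls
python3 - <<'E'
from cell import arm, optics, spotter
import cv2, numpy as np
for c in ["top","side"]:
    im=optics.get_image(c); cv2.imwrite(f"pics/{c}0.png",im["frame"][:,:,::-1])
    print(c,im["mtx"].round(1).tolist(),im["pose"].round(4).tolist())
    T=im["pose"];K=im["mtx"]
    for n in ["rack","bolt_knob","worn_stamp","tray","whetstone","wax_tin","mallet","stamp_red","stamp_yellow","stamp_green","stamp_blue","stamp_white"]:
        for d in spotter.recognise(c,n)[:4]:
            a=np.array(d["at"]);w=T[:3,:3]@a+T[:3,3];p=K@a;p=p[:2]/p[2]
            print(n,round(d["confidence"],2),w.round(3),p.round(0))
print(arm.read_state()["t"])
E
```

```text
pics
top [[441.0, 0.0, 323.5], [0.0, 441.0, 201.1], [0.0, 0.0, 1.0]] [[-0.0179, -0.9933, 0.1141, 0.3751], [-0.9998, 0.0188, 0.0073, -0.0337], [-0.0094, -0.114, -0.9934, 1.2332], [0.0, 0.0, 0.0, 1.0]]
rack 0.75 [0.621 0.105 0.074] [274. 160.]
rack 0.73 [0.614 0.076 0.029] [287. 166.]
worn_stamp 0.47 [0.62  0.106 0.073] [274. 161.]
tray 0.55 [ 0.57  -0.367  0.006] [445. 180.]
whetstone 0.74 [0.422 0.435 0.03 ] [156. 238.]
whetstone 0.53 [0.612 0.078 0.023] [286. 167.]
wax_tin 0.62 [0.627 0.366 0.05 ] [180. 162.]
mallet 0.98 [ 0.365 -0.447  0.066] [486. 253.]
stamp_red 0.77 [0.425 0.196 0.014] [244. 235.]
stamp_red 0.76 [0.43  0.11  0.014] [275. 233.]
stamp_red 0.76 [0.358 0.176 0.009] [252. 259.]
stamp_red 0.62 [0.353 0.09  0.012] [283. 261.]
stamp_green 0.75 [ 0.417 -0.139  0.014] [366. 236.]
stamp_blue 0.66 [0.628 0.364 0.048] [181. 161.]
stamp_white 0.62 [0.419 0.004 0.013] [314. 236.]
side [[411.1, 0.0, 319.7], [0.0, 411.1, 205.4], [0.0, 0.0, 1.0]] [[-0.9603, -0.2227, 0.1679, 0.342], [-0.2788, 0.7591, -0.5883, 0.6336], [0.0035, -0.6117, -0.7911, 0.908], [0.0, 0.0, 0.0, 1.0]]
rack 0
[... 156 characters left out ...]
 -0.054  0.043] [312. 190.]
tray 0.58 [ 0.561 -0.37   0.007] [340. 126.]
whetstone 0.58 [0.609 0.105 0.026] [276. 236.]
whetstone 0.55 [0.415 0.434 0.026] [311. 390.]
wax_tin 0.85 [0.627 0.377 0.049] [224. 330.]
mallet 0.72 [0.613 0.106 0.031] [274. 235.]
stamp_red 0.84 [0.348 0.099 0.023] [377. 260.]
stamp_red 0.82 [0.431 0.208 0.019] [333. 291.]
stamp_red 0.77 [0.361 0.192 0.021] [363. 292.]
stamp_red 0.62 [0.431 0.119 0.024] [342. 258.]
stamp_yellow 0.53 [ 0.408 -0.231  0.038] [379. 158.]
stamp_yellow 0.26 [0.609 0.107 0.028] [276. 236.]
stamp_green 0.82 [ 0.416 -0.13   0.027] [369. 185.]
stamp_green 0.43 [0.623 0.115 0.059] [268. 231.]
stamp_white 0.55 [0.424 0.011 0.025] [355. 224.]
1.3
```

Run:
```python
import cv2
a=cv2.imread("pics/top0.png")[110:290,140:540]; cv2.imwrite("pics/top0c.png",cv2.resize(a,None,fx=2,fy=2,interpolation=cv2.INTER_CUBIC))
```

```text
(no output)
```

View pics/top0c.png

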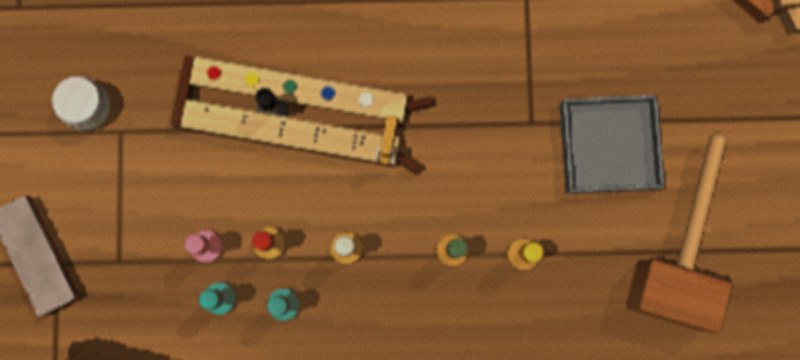

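View pics/side0.png

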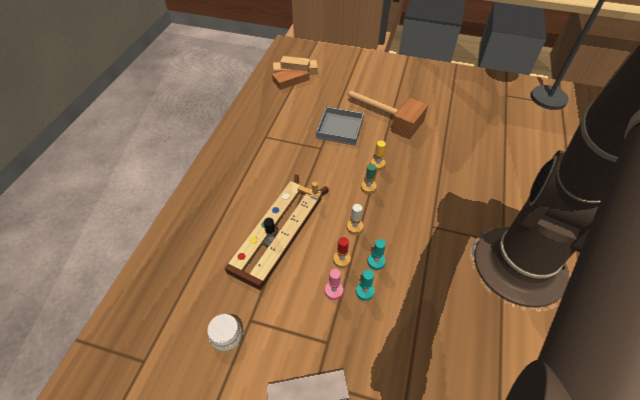

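Top crop (2x, offset 140,110): the red-like candidates are red (263,241), pink (195,244), and turquoise (210,298) and (277,303). Only the first has a red handle with a brass die, so it is stamp_red. White is at (345,246), green at (455,247), yellow at (530,252), and blue is absent. The gallery's mouth points right (world -y), the bolt is at (388,140), and the worn stamp is at (265,100) near stations 2–3. The side view agrees.

Next, a closer look with the wrist camera above the gallery.

```bash
cat > h.py <<'E'
from cell import arm, kinematics, optics, spotter
import cv2, numpy as np
def R(yaw):  # tool down; tool y axis (closing) along rack x axis for this rack yaw
    y=np.array([np.cos(yaw),np.sin(yaw),0]);z=np.array([0,0,-1.]);return np.column_stack([np.cross(y,z),y,z])
def ray(im,uv,z):  # pixels Nx2 -> world points on plane z
    uv=np.atleast_2d(np.asarray(uv,float));d=np.c_[uv,np.ones(len(uv))]@np.linalg.inv(im["mtx"]).T@im["pose"][:3,:3].T
    o=im["pose"][:3,3];return o+d*((z-o[2])/d[:,2])[:,None]
def proj(im,P):
    P=np.atleast_2d(P);c=(P-im["pose"][:3,3])@im["pose"][:3,:3]@im["mtx"].T;return c[:,:2]/c[:,2:]
def save(im,n): cv2.imwrite(f"pics/{n}.png",im["frame"][:,:,::-1])
E
python3 - <<'E'
from h import *
im=optics.get_image("wrist");s=arm.read_state()
print("cam in tool",(s["tcp_rot"].T@(im["pose"][:3,3]-s["tcp_pos"])).round(3),(np.array(s["tcp_rot"]).T@im["pose"][:3,:3]).round(2).tolist(),im["mtx"].round(0).tolist(),np.array(s["tcp_rot"]).round(2).tolist())
for yaw in (-0.2,-0.2+np.pi):
    for p in ([.55,.05,.35],[.56,-.07,.07],[.64,.2,.06],[.45,-.23,.06],[.57,-.37,.2],[.43,.196,.06]): 
        q=kinematics.inverse_kinematics(p,R(yaw)); print(yaw,p,None if q is None else np.round(q,2))
arm.move_pose([.58,.05,.4],R(-0.2))
im=optics.get_image("wrist");save(im,"w1");print(im["pose"].round(3).tolist())
E
```

```text
cam in tool [ 0.079 -0.    -0.177] [[-0.0, -0.95, -0.31], [1.0, 0.0, -0.0], [0.0, -0.31, 0.95]] [[313.0, 0.0, 326.0], [0.0, 313.0, 197.0], [0.0, 0.0, 1.0]] [[-0.95, 0.31, 0.0], [0.31, 0.95, 0.0], [-0.0, 0.0, -1.0]]
-0.2 [0.55, 0.05, 0.35] [-0.76  0.22  0.73  1.57 -0.14  1.41 -0.22]
-0.2 [0.56, -0.07, 0.07] [-0.47  0.53  0.69  1.91 -0.44  0.86  0.25]
-0.2 [0.64, 0.2, 0.06] [-0.73  0.67  0.54  1.63 -0.4   0.95 -0.25]
-0.2 [0.45, -0.23, 0.06] [-0.22  0.48  0.78  2.06 -0.48  0.79  0.65]
-0.2 [0.57, -0.37, 0.2] [-0.03  0.63  0.87  1.49 -0.49  1.26  0.7 ]
-0.2 [0.43, 0.196, 0.06] [-0.9   0.36  0.45  2.12 -0.24  0.71 -0.49]
2.941592653589793 [0.55, 0.05, 0.35] [-0.44  0.19  0.32  1.55 -0.06  1.41  2.83]
2.941592653589793 [0.56, -0.07, 0.07] [ 0.86  0.82 -1.24  1.82  0.86  1.16  2.27]
2.941592653589793 [0.64, 0.2, 0.06] [-0.27  0.62 -0.15  1.6   0.11  0.93  2.48]
2.941592653589793 [0.45, -0.23, 0.06] [-0.48  0.75  1.25  2.07 -0.87  1.   -2.1 ]
2.941592653589793 [0.57, -0.37, 0.2] [-0.17  0.81  1.25  1.5  -0.77  1.39 -2.22]
2.941592653589793 [0.43, 0.196, 0.06] [-0.43  0.34 -0.12  2.09  0.06  0.71  2.35]
[[0.98, -0.187, -0.062, 0.596], [-0.197, -0.932, -0.303, 0.129], [-0.002, 0.31, -0.951, 0.576], [0.0, 0.0, 0.0, 1.0]]
```

View pics/w1.png

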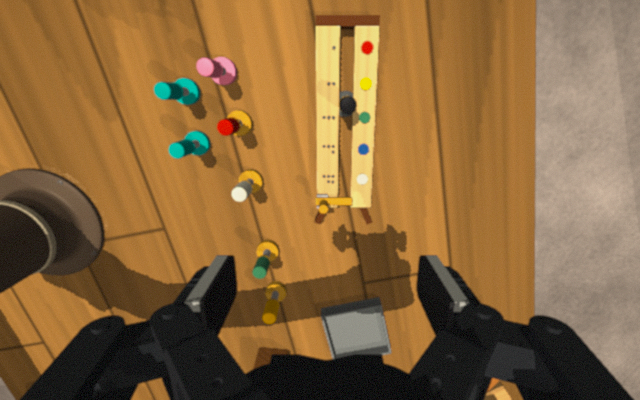

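The wrist view shows the gallery upright: red disc (367,47) down to white disc (362,180), worn stamp (347,103), shut bolt with its knob at about (324,207), tray at (355,328). Now I'll fit the gallery pose from the discs, the cover and the slot.

```bash
cat >> h.py <<'E'
def hsv(im): return cv2.cvtColor(im["frame"],cv2.COLOR_RGB2HSV)
def blobs(mask,amin=20):
    n,l,s,c=cv2.connectedComponentsWithStats(mask.astype(np.uint8));return [(s[i,4],c[i],l==i) for i in range(1,n) if s[i,4]>=amin]
def fit_rack(im,dbg=True):
    H=hsv(im).astype(int);h,s,v=H[...,0],H[...,1],H[...,2]
    pale=(h>15)&(h<32)&(s>50)&(s<140)&(v>170)
    pale=cv2.morphologyEx(pale.astype(np.uint8),cv2.MORPH_OPEN,np.ones((3,3)))
    bl=sorted(blobs(pale,200),key=lambda b:-b[0])[:3]
    m=np.any([b[2] for b in bl],axis=0)
    yx=np.argwhere(m)[:,::-1];P=ray(im,yx,.028)[:,:2]
    (c,wh,a)=cv2.minAreaRect(P.astype(np.float32)*1000)
    if dbg: print("cover blobs",[(b[0],b[1].round()) for b in bl],"rect",np.round(c,1),np.round(wh,1),round(a,2))
    return m,P
E
python3 - <<'E'
from h import *
im=optics.get_image("wrist");m,P=fit_rack(im)
H=hsv(im).astype(int);h,s,v=[H[...,i] for i in range(3)]
print("pale sample",H[100,325],H[150,372])
for n,p in dict(red=(367,47),yel=(365,84),grn=(365,117),blu=(363,149),wht=(362,180)).items():
    print(n,H[p[1],p[0]],ray(im,p,.028)[0][:2].round(4))
# slot/edges: row profiles of pale along rows
for r in (60,140,170): print(r,np.where(m[r])[0][[0,-1]],[int(x) for x in np.where(~m[r,310:385])[0]+310])
# refined colour centroids
def cen(mask,p,rad=10):
    yy,xx=np.mgrid[:400,:640];mk=mask&((xx-p[0])**2+(yy-p[1])**2<rad**2);q=np.argwhere(mk)[:,::-1];return q.mean(0),len(q)
D=[cen(s>200,(367,47)),cen(s>180,(365,84)),cen((h>40)&(h<90),(365,117)),cen((h>95)&(h<130)&(s>100),(363,149)),cen(s<45,(362,180))]
for d in D: print(d[0].round(1),d[1],ray(im,d[0],.028)[0][:2].round(4))
t=optics.get_image("top");print("top");fit_rack(t)
E
```

```text
cover blobs [(np.int32(3663), array([327., 106.])), (np.int32(3283), array([364., 114.]))] rect [616.1  75.2] [301.  100.3] 78.55
pale sample [ 24 125 241] [ 20 135 232]
red [  3 255 226] [0.6724 0.1868]
yel [ 28 255 240] [0.6605 0.1326]
grn [ 69 127 151] [0.652  0.0804]
blu [106 191 159] [0.6399 0.0272]
wht [ 25  36 241] [ 0.6291 -0.028 ]
60 [315 377] [310, 311, 312, 313, 314, 339, 340, 341, 342, 343, 344, 345, 346, 347, 348, 349, 350, 351, 352, 353, 354, 378, 379, 380, 381, 382, 383, 384]
140 [317 373] [310, 311, 312, 313, 314, 315, 316, 338, 339, 340, 341, 342, 343, 344, 345, 346, 347, 348, 349, 350, 351, 352, 374, 375, 376, 377, 378, 379, 380, 381, 382, 383, 384]
170 [317 371] [310, 311, 312, 313, 314, 315, 316, 338, 339, 340, 341, 342, 343, 344, 345, 346, 347, 348, 349, 350, 351, 372, 373, 374, 375, 376, 377, 378, 379, 380, 381, 382, 383, 384]
[366.8  47.2] 103 [0.672  0.1866]
[365.4  83. ] 123 [0.6613 0.1339]
[364.  116.9] 93 [0.6503 0.0809]
[363. 149.] 69 [0.6399 0.0272]
[361.9 178.7] 63 [ 0.6292 -0.0254]
top
cover blobs [(np.int32(668), array([223., 341.])), (np.int32(648), array([315., 159.])), (np.int32(544), array([306., 180.]))] rect [385.5 119.8] [163.1 622.4] 64.76
```

The fit agrees with the given sizes: cover rectangle 301 × 100 mm, centre (0.616, 0.075), yaw −0.20, and the discs match their stations. Opening the bolt.

```bash
cat >> h.py <<'E'
C=np.array([.6161,.0752]);YAW=-0.2;RT=R(YAW)
ex=np.array([np.cos(YAW),np.sin(YAW)]);ey=np.array([-np.sin(YAW),np.cos(YAW)])
def rk(x,y,z): return np.r_[C+x*ex+y*ey,z]
def inrk(p): d=np.asarray(p)[:2]-C;return np.array([d@ex,d@ey])
def st(tag):
    s=arm.read_state();print(tag,"t%.1f"%s["t"],"rack",inrk(s["tcp_pos"]).round(4),"z%.4f"%s["tcp_pos"][2],"w%.4f"%s["gripper_width"],"g%.0f"%s["grasp_force"],"F",np.round(s["force"],1))
E
python3 - <<'E'
from h import *
st("start")
arm.move_pose(rk(-.034,-.136,.16),RT);arm.move_gripper(.05)
arm.line_to(rk(-.034,-.136,.049),v=.15);arm.move_gripper(0.0);st("grip")
print(arm.line_to(rk(-.0775,-.136,.049),v=.05,guard=20));arm.sleep(.3);st("pulled")
arm.move_gripper(.05);st("open")
arm.line_to(rk(-.0765,-.136,.2),v=.2)
# view from above, camera above lane middle
arm.move_pose(np.r_[rk(0,.03,0)[:2]-RT[:2,0]*.079,.26],RT)
im=optics.get_image("wrist");save(im,"w2");st("view")
E
```

```text
start t4.0 rack [-0.0306 -0.0311] z0.3997 w0.0854 g0 F [ 0.8 -1.1 -0.4]
grip t6.9 rack [-0.034  -0.1359] z0.0491 w0.0000 g0 F [-0.2  0.1 -0.3]
False
pulled t8.2 rack [-0.0774 -0.1361] z0.0489 w-0.0001 g0 F [0.2 0.1 0.9]
open t8.7 rack [-0.0775 -0.136 ] z0.0490 w0.0499 g0 F [-1.   0.   0.8]
view t10.2 rack [-0.0008 -0.0501] z0.2584 w0.0496 g0 F [-0.  -0.3 -0.5]
```

View pics/w2.png

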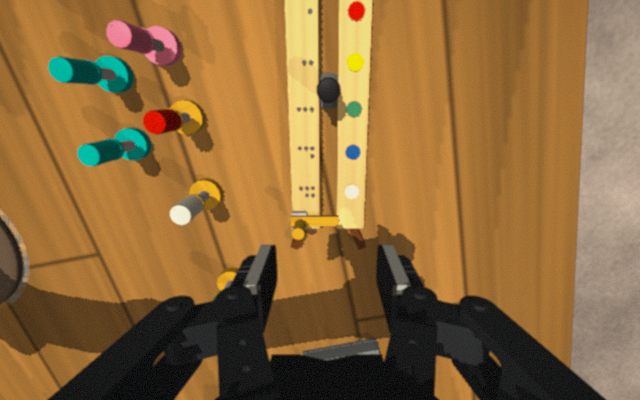

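The bolt is still shut. The bar spans (292–338, 221), the knob top is at about (298,234), and the gripper closed on nothing. I'll compute where the knob is.

Run:
```python
from h import *
im=optics.get_image("wrist")
for uv,z in (((298,234),.078),((298,234),.063),((338,221),.038),((315,221),.038),((357,11),.028),((352,192),.028),((328,89),.092)): print(uv,z,inrk(ray(im,uv,z)[0]).round(4))
fit_rack(im)
print("knob pred",proj(im,np.array([rk(-.034,-.136,.078),rk(-.034,-.136,.048)])).round(1))
a=cv2.cvtColor(im["frame"],cv2.COLOR_RGB2BGR)[180:270,250:410];cv2.imwrite("pics/k.png",cv2.resize(a,None,fx=4,fy=4,interpolation=cv2.INTER_CUBIC))
```

```text
(298, 234) 0.078 [-0.0371 -0.1369]
(298, 234) 0.063 [-0.0387 -0.1439]
(338, 221) 0.038 [ 0.0141 -0.1361]
(315, 221) 0.038 [-0.0174 -0.1361]
(357, 11) 0.028 [0.0336 0.1194]
(352, 192) 0.028 [ 0.0331 -0.0976]
(328, 89) 0.092 [0.0003 0.0341]
cover blobs [(np.int32(6136), array([303., 101.])), (np.int32(5459), array([353., 113.]))] rect [614.5  65.2] [281.5 100.4] 78.53
knob pred [[300.5 233.3]
 [302.3 223.8]]
```

View pics/k.png

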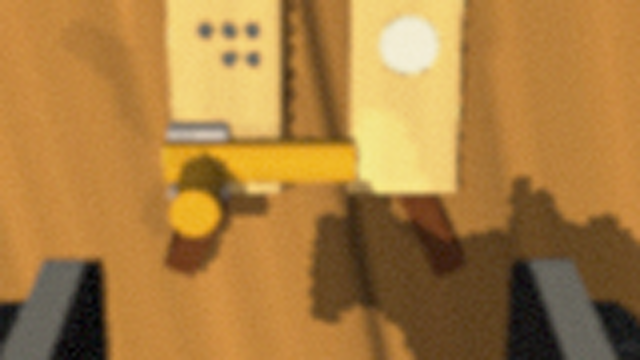

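The knob is where expected (rack −0.037, −0.137), so I'll go down again and look at the grasp from the side and wrist cameras.

Run:
```python
from h import *
arm.move_pose(rk(-.035,-.136,.16),RT)
arm.line_to(rk(-.035,-.136,.049),v=.15);arm.sleep(.3);st("down")
def pic(k):
    s=optics.get_image("side");w=optics.get_image("wrist")
    print(k,"side tcp px",proj(s,arm.read_state()["tcp_pos"]).round(),"knob",proj(s,rk(-.036,-.136,.063)).round(), "wrist knob",proj(w,rk(-.036,-.136,.063)).round())
    return np.vstack([cv2.resize(s["frame"][130:250,240:400],(400,300)),cv2.resize(w["frame"][150:390,166:486],(400,300))])
a=pic("open");arm.move_gripper(0.0);st("grip");b=pic("shut")
cv2.imwrite("pics/grip.png",np.hstack([a,b])[:,:,::-1])
```

```text
down t12.1 rack [-0.0346 -0.1358] z0.0496 w0.0501 g0 F [0.5 0.5 0.5]
open side tcp px [[314. 190.]] knob [[314. 187.]] wrist knob [[324. 240.]]
grip t12.7 rack [-0.035 -0.136] z0.0490 w-0.0002 g0 F [0.  0.3 0.1]
shut side tcp px [[314. 190.]] knob [[314. 187.]] wrist knob [[325. 240.]]
```

View pics/grip.png

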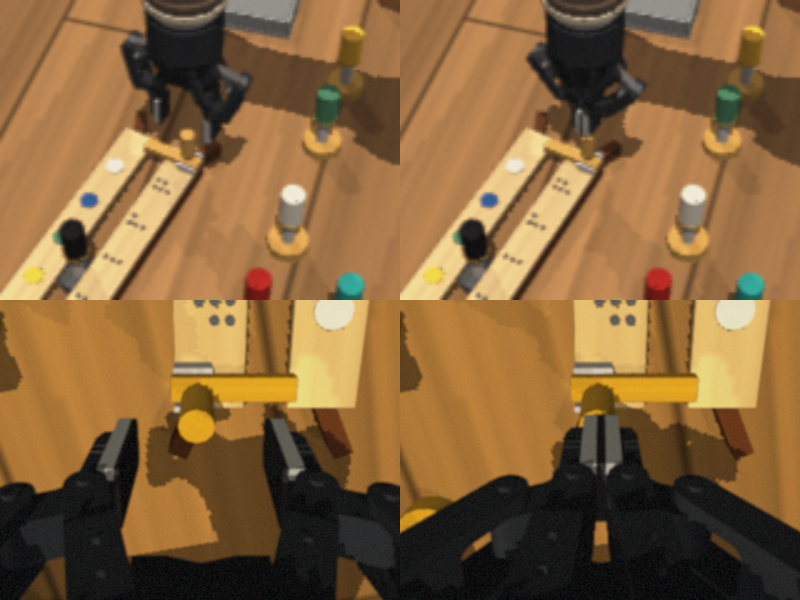

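The fingers closed above the knob: they occlude its top in the wrist view, and the side view shows them over it. The tips therefore sit higher than the reported TCP. I'll probe the bare bench with closed fingers to measure the offset.

Run:
```python
from h import *
arm.line_to(rk(-.035,-.136,.12),v=.2)
arm.line_to(rk(-.115,-.136,.12),v=.2);arm.line_to(rk(-.115,-.136,.02),v=.12)
st("a");r=arm.line_to(rk(-.115,-.136,-.045),v=.02,guard=4);st(f"touch {r}")
s=optics.get_image("side");print(proj(s,arm.read_state()["tcp_pos"]).round())
x=s["frame"][130:250,240:400]
arm.line_to(rk(-.115,-.136,.06),v=.15);arm.move_gripper(.05);arm.line_to(rk(-.115,-.136,-.0),v=.1)
r=arm.line_to(rk(-.115,-.136,-.045),v=.02,guard=4);st(f"touch open {r}")
arm.line_to(rk(-.115,-.136,.06),v=.15)
cv2.imwrite("pics/probe.png",cv2.resize(x,None,fx=3,fy=3)[:,:,::-1])
```

```text
a t14.9 rack [-0.1144 -0.1361] z0.0204 w-0.0002 g0 F [1.3 0.1 0.2]
touch True t17.2 rack [-0.115 -0.136] z-0.0338 w0.0001 g4 F [-0.2  0.6  7.9]
[[339. 219.]]
touch open True t21.0 rack [-0.115 -0.136] z-0.0368 w0.0503 g4 F [-1.3  0.2  7.3]
```

Closed fingers touch the bench at a reported z = −0.034, so the real tips are about 33 mm short of the reported TCP. I'll correct for that from here on and retry the bolt.

```bash
cat >> h.py <<'E'
DZ=-.0335  # reported z minus true fingertip z (probed on the bench)
def tp(x,y,z): return rk(x,y,z+DZ)
E
python3 - <<'E'
from h import *
arm.line_to(rk(-.115,-.136,.12),v=.2)
arm.line_to(tp(-.035,-.136,.12),v=.2);arm.move_gripper(.055)
arm.line_to(tp(-.035,-.136,.048),v=.12,guard=8);arm.move_gripper(0.0);st("grip")
if arm.read_state()["gripper_width"]>.008:
    s=inrk(arm.read_state()["tcp_pos"])
    print(arm.line_to(tp(-.079,-.136,.048),v=.05,guard=20));arm.sleep(.4);st("pulled")
    arm.move_gripper(.05)
    arm.line_to(tp(-.0765,-.136,.2),v=.2)
    arm.move_pose(np.r_[rk(0,.03,0)[:2]-RT[:2,0]*.079,.26],RT);arm.sleep(.3)
    im=optics.get_image("wrist");save(im,"w3");st("view")
    print("knob open pred",proj(im,rk(-.076,-.136,.078)).round())
E
```

```text
grip t24.2 rack [-0.0345 -0.1358] z0.0152 w0.0144 g58 F [-1.4  0.8  5.5]
True
pulled t25.5 rack [-0.0746 -0.1359] z0.0152 w0.0143 g60 F [-0.3  0.5  2.7]
view t27.8 rack [-0.0004 -0.0496] z0.2597 w0.0501 g0 F [ 0.7 -0.3  1.1]
knob open pred [[267. 233.]]
```

View pics/w3.png

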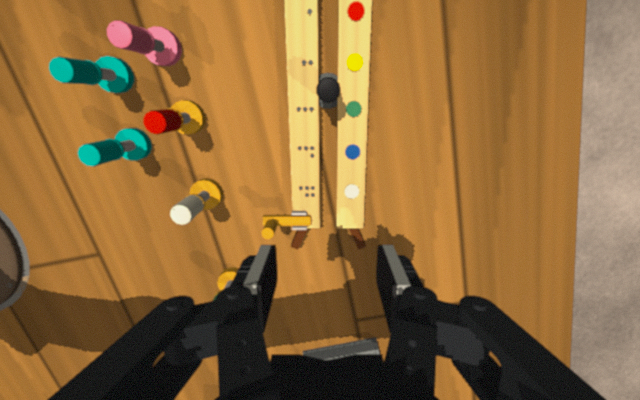

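The bolt is open: knob at (267,234), exactly the open prediction. The worn stamp's top at (328,89) gives rack (0.000, 0.034), which is between stations 2 and 3 as stated. Drawing it out and moving it to the tray.

```bash
cat >> h.py <<'E'
GZ=.056
def grab(xy):
    """xy in rack coordinates; gripper closes across the lane"""
    arm.move_gripper(.05)
    arm.line_to(tp(*xy,.115),v=.25)
    if arm.line_to(tp(*xy,GZ),v=.1,guard=10): st("HIT on descent");raise SystemExit
    arm.move_gripper(0.0);st("grab");assert .018<arm.read_state()["gripper_width"]<.032,"no stamp"
E
python3 - <<'E'
from h import *
arm.move_pose(tp(0,.034,.15),RT);grab((0,.034))
arm.line_to(tp(0,.034,GZ+.003),v=.03);st("lift")
r=arm.line_to(tp(0,-.25,GZ+.003),v=.09,guard=12);st(f"out {r}")
if not r:
    arm.line_to(tp(0,-.25,.13),v=.2)
    t=np.array([.567,-.368]);d=inrk(t)
    arm.line_to(tp(*d,.13),v=.25)
    arm.line_to(tp(*d,GZ+.02),v=.12);r=arm.line_to(tp(*d,GZ+.002),v=.03,guard=5);st(f"tray {r}")
    arm.move_gripper(.055);arm.line_to(tp(*d,.16),v=.2)
    arm.sleep(.3);s=optics.get_image("side");save(s,"s2");t=optics.get_image("top")
    x=np.hstack([cv2.resize(s["frame"][80:280,240:440],(400,400)),cv2.resize(t["frame"][110:310,300:500],(400,400))])
    cv2.imwrite("pics/tray.png",x[:,:,::-1])
E
```

```text
grab t30.1 rack [0.0008 0.0342] z0.0234 w0.0244 g59 F [ 0.5 -0.7  5.4]
lift t30.4 rack [-0.0004  0.034 ] z0.0253 w0.0246 g59 F [-0.9  0.2 -2. ]
out False t33.7 rack [ 0.     -0.2497] z0.0255 w0.0247 g59 F [ 0.5 -0.4 -2.2]
tray True t36.2 rack [ 0.0402 -0.4441] z0.0284 w0.0245 g60 F [-0.1  0.7  5.6]
```

View pics/tray.png

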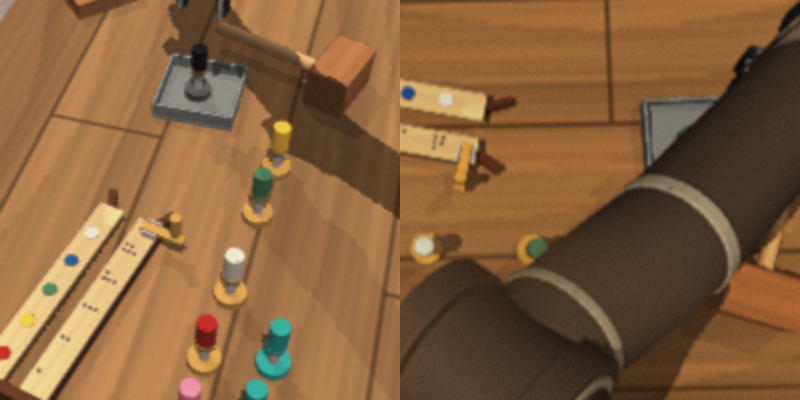

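The worn stamp stands upright in the tray, side view (198,70) in the composite, and the mallet is untouched. Next I'll locate the red stamp from directly above.

```bash
cat >> h.py <<'E'
COL=dict(red=lambda h,s,v:((h<8)|(h>173))&(s>180)&(v>60),yellow=lambda h,s,v:(h>=25)&(h<36)&(s>180)&(v>110),
 green=lambda h,s,v:(h>50)&(h<84)&(s>70)&(v>30),white=lambda h,s,v:(s<60)&(v>150))
GUESS=dict(red=(.43,.115),white=(.42,.007),green=(.416,-.135),yellow=(.408,-.231))
ST=dict(red=.120,yellow=.066,green=.012,blue=-.042,white=-.096)
def locate(col,guess=None,tries=3):
    g=np.array(GUESS[col] if guess is None else guess,float)
    for k in range(tries):
        arm.move_pose(np.r_[g-RT[:2,0]*.079,.21],RT);arm.sleep(.15)
        im=optics.get_image("wrist");H=hsv(im).astype(int)
        m=cv2.morphologyEx(COL[col](H[...,0],H[...,1],H[...,2]).astype(np.uint8),cv2.MORPH_OPEN,np.ones((3,3)))
        px=proj(im,np.r_[g,.092])[0];B=[b for b in blobs(m,150) if np.linalg.norm(b[1]-px)<120]
        assert B,"not seen"
        b=min(B,key=lambda b:np.linalg.norm(b[1]-px)-.02*b[0]);c,r=cv2.minEnclosingCircle(np.argwhere(b[2])[:,::-1].astype(np.float32))
        w=ray(im,[c],.092)[0];d=np.linalg.norm(ray(im,[c+np.array([r,0])],.092)[0]-w);n=ray(im,[b[1]],.092)[0]
        print(col,k,"px",np.round(c),"xy",w[:2].round(4),"cen",n[:2].round(4),"rad mm %.1f"%(d*1000))
        done=np.linalg.norm(n[:2]-g)<.012;g=n[:2]
        if done: break
    return g,im,c
E
python3 - <<'E'
from h import *
arm.line_to(rk(-.05,-.3,.25),v=.3)
g,im,c=locate("red");st("red")
u,v=c.astype(int);a=im["frame"][max(0,v-100):v+100,max(0,u-150):u+150]
cv2.imwrite("pics/red.png",cv2.resize(a,None,fx=2,fy=2)[:,:,::-1])
E
```

```text
red 0 px [330.  94.] xy [0.4337 0.1133] cen [0.4339 0.1133] rad mm 12.3
red t39.7 rack [-0.1895 -0.0779] z0.2101 w0.0550 g0 F [-0.8  0.3  0.1]Traceback (most recent call last):
  File "<stdin>", line 4, in <module>
AttributeError: 'tuple' object has no attribute 'astype'
```

Run:
```python
from h import *
im=optics.get_image("wrist")
cv2.imwrite("pics/red.png",cv2.resize(im["frame"][0:200,180:480],None,fx=2,fy=2)[:,:,::-1])
```

```text
(no output)
```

View pics/red.png

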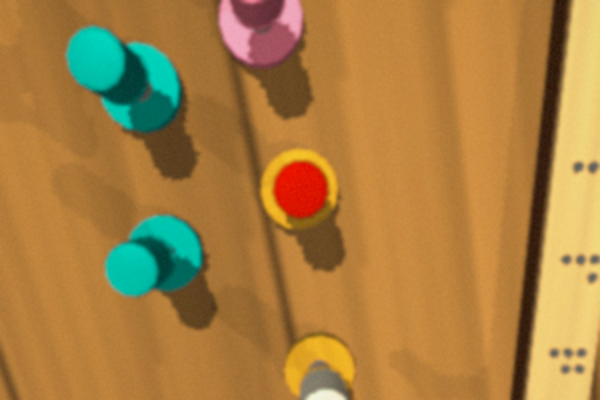

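Enlarged crop: red handle on a brass die at (300,188) is the one meant. Pink (262,20) and turquoise (140,85), (160,255) are the look-alikes. Inserting red.

```bash
cat >> h.py <<'E'
def insert(col,g,off=0.):
    d=inrk(g);grab(d)
    arm.line_to(tp(*d,.19),v=.2);st("lifted")
    arm.line_to(tp(0,-.235,.19),v=.25)
    if arm.line_to(tp(0,-.235,GZ+.0035),v=.12,guard=8): st("HIT lowering");raise SystemExit
    y=ST[col]+off
    r=arm.line_to(tp(0,y,GZ+.0035),v=.09,guard=12);st(f"slid {r}")
    if r: raise SystemExit
    r=arm.line_to(tp(0,y,GZ-.001),v=.02,guard=4);st(f"set {r}")
    arm.move_gripper(.05);arm.line_to(tp(0,y,.15),v=.2)
def check(col):
    y=ST[col];arm.move_pose(np.r_[rk(0,y,0)[:2]-RT[:2,0]*.079,.21],RT);arm.sleep(.15)
    im=optics.get_image("wrist");H=hsv(im).astype(int)
    m=cv2.morphologyEx(COL[col](H[...,0],H[...,1],H[...,2]).astype(np.uint8),cv2.MORPH_OPEN,np.ones((3,3)))
    px=proj(im,rk(0,y,.092))[0];b=min(blobs(m,150),key=lambda b:np.linalg.norm(b[1]-px))
    print("check",col,b[0],"err mm",(inrk(ray(im,[b[1]],.092)[0])*1000-[0,y*1000]).round(1));return im
E
python3 - <<'E'
from h import *
insert("red",(.4339,.1133));im=check("red");save(im,"r_in");st("end")
E
```

```text
grab t41.9 rack [-0.1858  0.0015] z0.0233 w0.0243 g58 F [-2.6 -0.3  7.1]
lifted t42.7 rack [-0.187  0.001] z0.1556 w0.0244 g59 F [ 0.1  0.4 -2.9]
slid False t49.4 rack [1.000e-04 1.198e-01] z0.0260 w0.0247 g59 F [ 0.3 -0.6 -2.8]
set True t49.6 rack [0.0004 0.1201] z0.0234 w0.0245 g60 F [-0.5  0.1  4.8]
check red 585 err mm [-0.  -0.3]
end t51.3 rack [-0.0011  0.0422] z0.2081 w0.0499 g0 F [-0.3  1.  -0.8]
```

View pics/r_in.png

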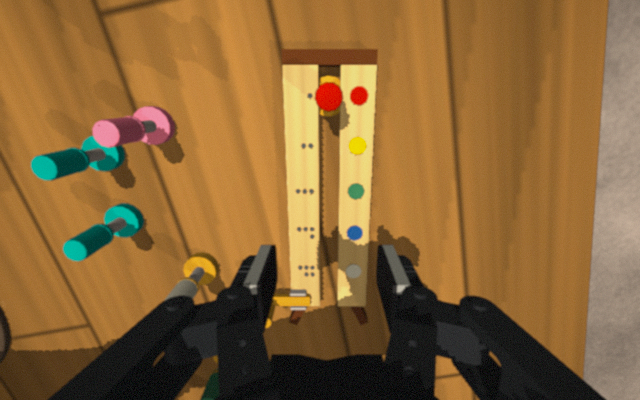

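Red stands at station 1: handle at (329,96) beside the red disc, error 0.3 mm. Next, yellow.

Run:
```python
from h import *
g,im,c=locate("yellow");st("y")
assert np.linalg.norm(g-[.408,-.231])<.06
insert("yellow",g);im=check("yellow");st("end")
g,im,c=locate("green")
```

```text
yellow 0 px [304.  98.] xy [ 0.3882 -0.2288] cen [ 0.3859 -0.228 ] rad mm 16.4
yellow 1 px [324.  95.] xy [ 0.3846 -0.2276] cen [ 0.3845 -0.2284] rad mm 15.0
y t53.8 rack [-0.1647 -0.4216] z0.2101 w0.0498 g0 F [ 0.4 -0.6 -0.1]
grab t55.8 rack [-0.1661 -0.3436] z0.0233 w0.0244 g58 F [-1.4  0.9  6.5]
lifted t56.6 rack [-0.1672 -0.3428] z0.1557 w0.0246 g59 F [-0.1  0.7 -2.7]
slid False t62.3 rack [0.     0.0657] z0.0260 w0.0251 g59 F [ 0.6 -0.2 -2.5]
set True t62.5 rack [0.0004 0.066 ] z0.0234 w0.0244 g60 F [-2.3  0.1  5.3]
check yellow 593 err mm [-0.4 -1.3]
end t64.3 rack [-0.0009 -0.0118] z0.2084 w0.0501 g0 F [-0.2 -0.1 -0.5]
green 0 px [330. 101.] xy [ 0.4192 -0.1402] cen [ 0.4194 -0.1403] rad mm 12.4
```

Yellow is within 1.4 mm of its station and green is located with the right radius. Inserting green, then white, which I'll locate afresh.

Run:
```python
from h import *
g,im,c=locate("green",(.4194,-.1403))
insert("green",g);check("green")
g,im,c=locate("white");assert np.linalg.norm(g-[.42,.007])<.06;st("w")
cv2.imwrite("pics/white.png",cv2.resize(im["frame"][0:300,100:540],None,fx=1.5,fy=1.5)[:,:,::-1])
```

```text
green 0 px [327.  95.] xy [ 0.4192 -0.1403] cen [ 0.4194 -0.1402] rad mm 12.5
grab t68.3 rack [-0.1495 -0.2502] z0.0232 w0.0246 g58 F [-1.9  0.9  7.7]
lifted t69.1 rack [-0.1506 -0.2496] z0.1557 w0.0245 g59 F [-1.   0.4 -2.4]
slid False t74.0 rack [0.     0.0116] z0.0260 w0.0250 g59 F [ 0.  -0.3 -2.6]
set True t74.2 rack [0.0004 0.0118] z0.0233 w0.0246 g60 F [-1.8  0.7  6. ]
check green 591 err mm [-0.1 -0.1]
white 0 px [330.  94.] xy [0.4248 0.0066] cen [0.4249 0.0066] rad mm 12.8
w t77.1 rack [-0.1778 -0.1848] z0.2107 w0.0499 g0 F [-0.6 -0.5  1.2]
```

View pics/white.png

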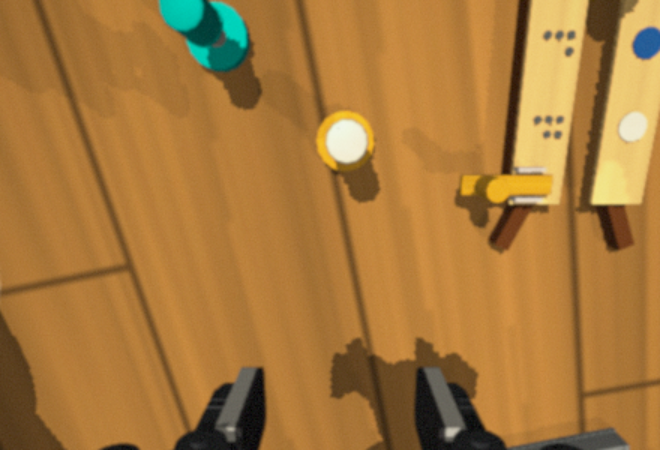

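White at (347,140) on a brass die, radius 12.8 mm. Inserting it, then shutting the bolt.

Run:
```python
from h import *
insert("white",(.4249,.0066));check("white")
arm.move_pose(tp(-.0755,-.136,.14),RT);arm.move_gripper(.05)
arm.line_to(tp(-.0755,-.136,.048),v=.1,guard=8);st("knob");arm.move_gripper(0.0);st("grip")
assert arm.read_state()["gripper_width"]>.008
print(arm.line_to(tp(-.031,-.136,.048),v=.05,guard=20));arm.sleep(.3);st("shut")
arm.move_gripper(.04);arm.line_to(tp(-.034,-.136,.2),v=.2)
arm.move_pose(np.r_[rk(0,-.02,0)[:2]-RT[:2,0]*.079,.3],RT);arm.sleep(.3)
im=optics.get_image("wrist");save(im,"fin");s=optics.get_image("side");save(s,"fins");st("view")
print("knob shut pred",proj(im,rk(-.034,-.136,.078)).round(1))
```

```text
Traceback (most recent call last):
  File "h.py", line 58, in insert
    d=inrk(g);grab(d)
              ~~~~^^^
  File "h.py", line 36, in grab
    arm.line_to(tp(*xy,.115),v=.25)
    ~~~~~~~~~~~^^^^^^^^^^^^^^^^^^^^
cell.MotionError: the arm cannot follow that straight line within its joint ranges
```

Run:
```python
from h import *
print(np.round(arm.read_state()["joint_pos"],2))
d=inrk((.4249,.0066))
for p in (tp(*d,.2),tp(*d,.115),tp(*d,GZ),tp(0,-.235,.19),tp(0,-.235,GZ),tp(0,-.096,GZ)):
    for yaw in (YAW,YAW+np.pi):
        q=kinematics.inverse_kinematics(p,R(yaw));print(p.round(3),round(yaw,1),None if q is None else np.round(q,2))
```

```text
[-1.38 -0.22  1.32  2.11  0.24  1.1  -0.37]
[0.425 0.007 0.166] -0.2 [-1.07  0.13  1.05  2.14 -0.14  0.95 -0.15]
[0.425 0.007 0.166] 2.9 [ 0.92  0.31 -1.21  2.04  0.34  1.02  2.48]
[0.425 0.007 0.082] -0.2 [-0.83  0.29  0.84  2.22 -0.32  0.74  0.03]
[0.425 0.007 0.082] 2.9 [-1.1   0.5   1.28  2.23 -0.65  0.86 -2.74]
[0.425 0.007 0.022] -0.2 [-0.63  0.39  0.62  2.26 -0.4   0.59  0.09]
[0.425 0.007 0.022] 2.9 [-1.03  0.71  1.25  2.28 -0.95  0.87 -2.47]
[ 0.569 -0.155  0.156] -0.2 [-0.53  0.58  1.04  1.78 -0.55  1.11  0.5 ]
[ 0.569 -0.155  0.156] 2.9 [-0.62  0.71  1.26  1.78 -0.72  1.21 -2.49]
[ 0.569 -0.155  0.022] -0.2 [-0.39  0.7   0.82  1.88 -0.67  0.86  0.58]
[ 0.569 -0.155  0.022] 2.9 [-0.5   0.81  1.03  1.89 -0.86  0.97 -2.4 ]
[ 0.597 -0.019  0.022] -0.2 [-0.48  0.64  0.61  1.85 -0.49  0.81  0.18]
[ 0.597 -0.019  0.022] 2.9 [-0.73  0.82  1.03  1.87 -0.86  0.98 -2.64]
```

Run:
```python
from h import *
d=inrk((.4249,.0066))
arm.move_pose(tp(*d,.2),RT);arm.move_pose(tp(*d,.12),RT)
insert("white",(.4249,.0066));print(np.round(arm.read_state()["joint_pos"],2));check("white")
arm.move_pose(tp(-.0755,-.136,.14),RT);arm.move_gripper(.05)
arm.line_to(tp(-.0755,-.136,.048),v=.1,guard=8);st("knob");arm.move_gripper(0.0);st("grip")
assert arm.read_state()["gripper_width"]>.008
print(arm.line_to(tp(-.031,-.136,.048),v=.05,guard=20));arm.sleep(.3);st("shut")
arm.move_gripper(.04);arm.line_to(tp(-.034,-.136,.2),v=.2)
arm.move_pose(np.r_[rk(0,-.02,0)[:2]-RT[:2,0]*.079,.3],RT);arm.sleep(.3)
im=optics.get_image("wrist");save(im,"fin");s=optics.get_image("side");save(s,"fins");st("view")
print("knob shut pred",proj(im,rk(-.034,-.136,.078)).round(1))
```

```text
grab t79.8 rack [-0.1732 -0.105 ] z0.0232 w0.0248 g58 F [-1.7  0.2  6.1]
lifted t80.6 rack [-0.1746 -0.1049] z0.1558 w0.0244 g59 F [ 0.4 -0.4 -2.9]
slid False t84.6 rack [ 0.0001 -0.0968] z0.0261 w0.0248 g59 F [ 0.2 -0.1 -3.2]
set True t84.8 rack [ 0.0004 -0.0966] z0.0233 w0.0246 g60 F [-1.1 -1.   6. ]
[-0.67  0.59  0.9   1.8  -0.53  1.02  0.24]
check white 612 err mm [ 0.1 -0.8]
knob t88.5 rack [-0.075  -0.1361] z0.0150 w0.0500 g0 F [-1.1 -0.8  0.5]
grip t88.9 rack [-0.0747 -0.1358] z0.0151 w0.0142 g58 F [1.2 1.3 5.9]
False
shut t90.2 rack [-0.0329 -0.1357] z0.0150 w0.0140 g60 F [-7.4  3.  15.5]
view t92.5 rack [-0.0002 -0.0992] z0.2995 w0.0399 g0 F [-0.3 -0.5  0. ]
knob shut pred [[301.6 186.6]]
```

View pics/fin.png

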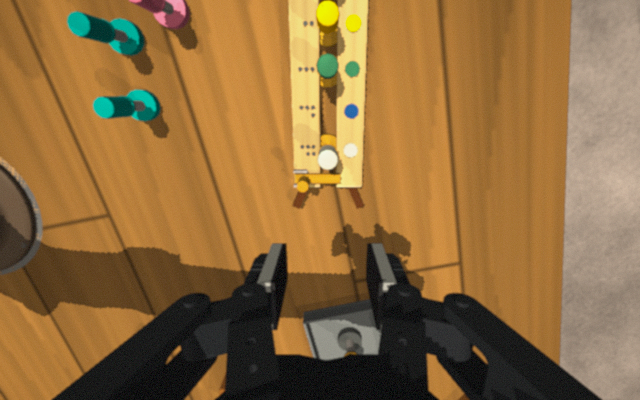

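The bolt is shut, with the knob at (302,186) against a predicted (301.6,186.6). The white, green and yellow handles are beside their discs and the worn stamp is in the tray (350,340). One last numeric check of all stamps, plus the side view.

Run:
```python
from h import *
for c in ("red","green"): check(c)
arm.move_pose([.45,-.02,.4],RT);arm.sleep(.3);s=optics.get_image("side")
cv2.imwrite("pics/fins2.png",cv2.resize(s["frame"][80:330,200:420],None,fx=2.4,fy=2.4)[:,:,::-1]);st("end")
```

```text
check red 572 err mm [-0.1 -0.4]
check green 588 err mm [-0.1 -0.2]
end t95.4 rack [-0.1438 -0.1263] z0.3999 w0.0402 g0 F [ 0.3 -0.4 -0.3]
```

View pics/fins2.png

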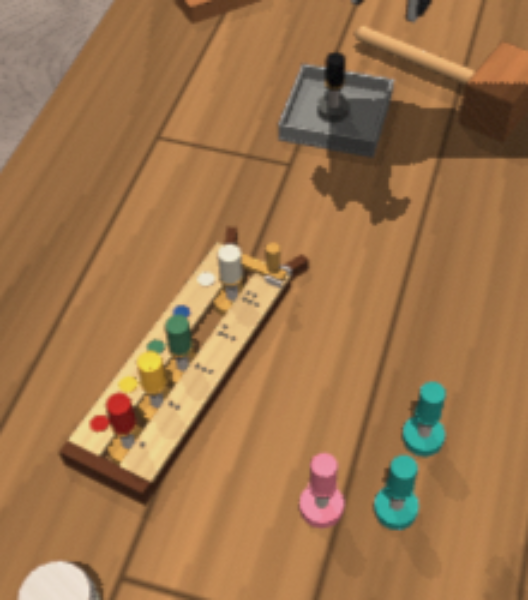

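The side view shows four upright stamps at their stations, station 4 empty, the bolt shut, the worn stamp in the tray and the bystanders in place. Handing in.

```bash
python3 -c "
from cell import arm
print(arm.hand_in())"
```

```text
the job is handed in; nothing more can be done
None
```

I handed the job in at about 95 s. Red, yellow, green and white measured within 1.5 mm of their stations. Blue was not on the bench, so station 4 is empty. The worn stamp stands in the tray, the bolt is shut, and the whetstone, wax tin and mallet were not touched. The hand-in call returned no verdict.

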